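# Load and clamp the stake rails

## Task

Load the two stake rails: slide every loose stake in at the open mouth of the rail whose permanent stake has the same head as it, foot under the lips, and push it fully home, so that the feet touch in an unbroken row from the permanent stake on. When all are in, turn the clamp knobs of both rails clockwise to their end stops. Leave the other tools on the bench where they lie.

Things in the scene. Friction and masses are not known exactly. Their poses are not given: they have to be found in the camera images.
- ball1: forming stake, 110 g: steel disc foot 36 mm across and 8 mm thick, steel neck 12 mm across, then a pale wooden head. The head is round: an upright cylinder 28 mm across from 34 to 46 mm above the underside, with a half ball of 14 mm radius above it (top at 60 mm). Origin: centre of the foot's underside; z is up the neck. May be absent.
- ball2: forming stake, 110 g: steel disc foot 36 mm across and 8 mm thick, steel neck 12 mm across, then a pale wooden head. The head is round: an upright cylinder 28 mm across from 34 to 46 mm above the underside, with a half ball of 14 mm radius above it (top at 60 mm). Origin: centre of the foot's underside; z is up the neck. May be absent.
- ball3: forming stake, 110 g: steel disc foot 36 mm across and 8 mm thick, steel neck 12 mm across, then a pale wooden head. The head is round: an upright cylinder 28 mm across from 34 to 46 mm above the underside, with a half ball of 14 mm radius above it (top at 60 mm). Origin: centre of the foot's underside; z is up the neck. May be absent.
- flat1: forming stake, 110 g: steel disc foot 36 mm across and 8 mm thick, steel neck 12 mm across, then a pale wooden head. The head is a square block 28 x 28 x 20 mm, flat on top, from 34 to 54 mm above the underside, its sides parallel to the origin's x and y. Origin: centre of the foot's underside; z is up the neck. May be absent.
- flat2: forming stake, 110 g: steel disc foot 36 mm across and 8 mm thick, steel neck 12 mm across, then a pale wooden head. The head is a square block 28 x 28 x 20 mm, flat on top, from 34 to 54 mm above the underside, its sides parallel to the origin's x and y. Origin: centre of the foot's underside; z is up the neck. May be absent.
- flat3: forming stake, 110 g: steel disc foot 36 mm across and 8 mm thick, steel neck 12 mm across, then a pale wooden head. The head is a square block 28 x 28 x 20 mm, flat on top, from 34 to 54 mm above the underside, its sides parallel to the origin's x and y. Origin: centre of the foot's underside; z is up the neck. May be absent.
- rail_ball: stake rail, fixed: aluminium bed plate 273 x 60 x 4 mm with a lane between side walls 41 mm apart, under two overhanging lips (x = -100 to 53 mm). At x = 35 mm stands its permanent stake with a round ball head; the grey end block behind it, 20 mm high, bears the clamp knob at x = 97 mm. Origin: underside, mid-width, 148 mm from the mouth end; x runs inwards along the lane. Either rail may stand left or right.
- rail_ball_fixed (a point): centre of the foot's underside of the permanent stake in rail_ball, which has the same shape and size as the loose stakes with that head; on the bed, 4 mm above the bench. Between it and the mouth there is room under the lips for three more stakes, foot against foot (pitch 36 mm). Axes as the rail's
- rail_ball_mouth (a point): point on the bed at the open mouth of rail_ball, on the lane's centre line, 26 mm outside the lips: set a foot down here, then slide it in along x. The lips' underside is 11 mm above the bed, their top 19 mm above the bench; the slot between them for the neck is 18 mm wide. Flared guides 15 mm high stand either side from here to the lips. 4 mm above the bench; axes as the rail's
- knob_ball (a joint): clamp knob on the end block of rail_ball: turns clockwise seen from above, 0 = slack, 2.6 rad = end stop (tight); friction 0.05 N m, stays where it is left; starts at 0 to 0.7. The grip is a black bar 42 mm long, 14 mm thick and 32 mm high; at 0 it lies along the rail's x axis, and turns with the knob.
- knob_ball_grip (a point): on the axis of the clamp knob of rail_ball, 57 mm above the bench: middle of the height to grip; the bar's top is 7 mm above, the disc under the bar 23 mm below; x runs along the bar and turns with it
- rail_flat: stake rail, fixed: aluminium bed plate 273 x 60 x 4 mm with a lane between side walls 41 mm apart, under two overhanging lips (x = -100 to 53 mm). At x = 35 mm stands its permanent stake with a flat square head; the grey end block behind it, 20 mm high, bears the clamp knob at x = 97 mm. Origin: underside, mid-width, 148 mm from the mouth end; x runs inwards along the lane. Either rail may stand left or right.
- rail_flat_fixed (a point): centre of the foot's underside of the permanent stake in rail_flat, which has the same shape and size as the loose stakes with that head; on the bed, 4 mm above the bench. Between it and the mouth there is room under the lips for three more stakes, foot against foot (pitch 36 mm). Axes as the rail's
- rail_flat_mouth (a point): point on the bed at the open mouth of rail_flat, on the lane's centre line, 26 mm outside the lips: set a foot down here, then slide it in along x. The lips' underside is 11 mm above the bed, their top 19 mm above the bench; the slot between them for the neck is 18 mm wide. Flared guides 15 mm high stand either side from here to the lips. 4 mm above the bench; axes as the rail's
- knob_flat (a joint): clamp knob on the end block of rail_flat: turns clockwise seen from above, 0 = slack, 2.6 rad = end stop (tight); friction 0.05 N m, stays where it is left; starts at 0 to 0.7. The grip is a black bar 42 mm long, 14 mm thick and 32 mm high; at 0 it lies along the rail's x axis, and turns with the knob.
- knob_flat_grip (a point): on the axis of the clamp knob of rail_flat, 57 mm above the bench: middle of the height to grip; the bar's top is 7 mm above, the disc under the bar 23 mm below; x runs along the bar and turns with it
- bench_block: steel bench block 50 x 50 x 16 mm, not part of the job; origin at its underside
- hammer: hammer 260 mm long, lying, not part of the job; origin at its underside
- mandrel: tapered steel ring mandrel 300 mm long, lying, not part of the job; origin at its underside
- ring_blank: brass ring blank 24 mm across, not part of the job; origin at its underside
- wax_jar: amber jar 60 mm across and 60 mm high, not part of the job; origin at its underside
- dish: white dish 90 mm across and 30 mm high, not part of the job; origin at its underside
There are look-alikes about, which are no part of the job. What is shaped like the flat3 but blue or green is not meant.

How it is judged:
By the outcome, as a careful person would: the job done as asked, in the order asked, and still so for the second after the job is handed in, with the robot touching nothing.
Of ball1, ball2, ball3, flat1, flat2, flat3 only 3 to 5 are there at a start; the rules pass over those that are not, and their reading is None.
At some moment in a run one of ball1, ball2, ball3, flat1, flat2, flat3 may be knocked a few centimetres aside while the robot is not near it.
It also fails if it takes over 210 s, if anything falls off the work surface, if the arm or the gripper's body presses on something with over 40 N, if the wrist force passes 120 N, or if a joint passes its speed limit or range.

## Robot

A 6-joint arm with a two-finger parallel gripper is mounted at the origin on the work surface. World frame = base frame: x ahead of the robot, y to its left, z up, the work surface at z = 0. Lengths are in mm, angles in degrees, forces in N, time in s.
With the tool pointing down it reaches from about 350 to 850 mm from the base axis. Payload 8.1 kg.
Tool frame: the origin (TCP) lies where the fingers leave the gripper's body, on its centre line; the fingertips stand 73 mm ahead of it and the grasp point (between the pads) lies 54 mm ahead of it; z points along the fingers, y is the line along which they close (so a half turn about z gives the same grasp; the last joint's range is limited). The gripper opens to 85 mm and grips with 20 to 120 N. Pads are 22 mm wide; open, the fingers measure 114 mm over their backs; the gripper's body (76 mm by 85 mm) begins 54 mm behind the grasp point. The pads swing forward as they close: fully open they stand 13 mm farther back than shut.
Start: joints at [-74.164, 7.471, 85.268, -0, 87.261, -4.893], TCP at [212.395, -561.154, 303.892] pointing down, gripper open.
Joint ranges: [-169.43, 169.43], [-51.17, 129.36], [1.28, 143.12], [-76.62, 256.62], [0, 156.53], [-152.29, 152.29]. Speed limits (degrees/s): [136.94, 136.94, 159.86, 180, 180, 180].

## Interface

Orientations are given as [roll, pitch, yaw] about the fixed x, y, z axes, in that order (R = Rz(yaw) Ry(pitch) Rx(roll)).
In Python, from bench import sense, optics, r gives the robot as it stands.
- The arm moves only by the tool servo_tool, never from a script. Its argument "plan" is a list that holds one entry, the list of rows, each a list of 5 numbers: the shift along the world's x, y, z in m, then the turn about the world's z in degrees, then the finger opening in m, from 0 to 0.0854. A call has 1 to 10 rows; each row shifts and turns the commanded pose from where the row before left it; what a row does not reach is not made up. A row lasts 1/10 s, in which the tool goes at most 50 mm and 8.59 degrees, less where a joint would pass 70% of its speed; a pose out of reach is approached as far as the arm can. A call is refused whole if a number of a shift passes 0.05 or a number of a turn 8.59, either way. A call with a gripper value outside its range is refused whole. The fingers move at their own pace and stop on an object; "force" is the grip in N (left out, the last holds). Time passes only in rows, so rows that do not move let the fingers close. It gives the time, the measured TCP pose, the force, the opening and the grip force at its end, in the units of the state.
- sense(): the state, without advancing time (a new reading comes with each control period).
- optics.snapshot(name): name is "scene" or "top"; returns a dict with "frame" (480x640x3 uint8, blue, green, red), "fx", "fy", "cx", "cy" (pixels), "cam_to_world" (4x4, takes a point from camera to world coordinates). Camera axes: x right, y down, z forward; pixel columns grow to the right and rows downward; lengths in mm; the calibration is good to about 2 mm. A picture is of the moment at which its call begins. There is no depth.
- r.hand_in(): hands the job in; it is judged then, once.
The state is a dict: "time": time; "joint_pos": joint angles; "qd": joint speeds; "joint_efforts": joint torques, N m; "tool_pos": TCP position; "tcp_rot": TCP orientation; "ft_force": force on the tool from outside, world axes, zero at the start; "wrist_torque": the same for the moment, N m; "finger_gap": finger opening in mm; "grip_force": force on a finger pad.
Only numpy, scipy, OpenCV 4.12 (cv2) and the standard library are available. Lean on these libraries where they do the work, as an engineer would, in place of code of your own. Each camera call takes 0.05 s, during which the arm holds its last target. There are 200 camera calls.

## Working session

There is one attempt and no reset: what is moved stays moved. The work goes in short steps, Python scripts to look and compute and a tool call to move; the robot and the scene stay as the last step left them, time stands still between calls to the robot, and variables do not carry over. Pictures are saved under pics/ and viewed, at most 14 in all, crops included, and the job is handed in when it is done.

Besides the shell and the picture viewer there is one more tool, called as name(argument=value, ...), one argument or row to a line, values as JSON. servo_tool: Moves the arm, as the interface text tells. Its arguments: {"type":"object","properties":{"plan":{"type":"array"},"force":{"type":"number"}},"required":["plan"]}

```bash
mkdir -p pics; cat > h.py <<'E'
import cv2, numpy as np
from bench import sense, optics, r
def snap(n,f=None):
    s=optics.snapshot(n)
    if f: cv2.imwrite('pics/'+f,s['frame'])
    return s
def pix(s,u,v,z):
    M=np.array(s['cam_to_world']);d=M[:3,:3]@np.array([(u-s['cx'])/s['fx'],(v-s['cy'])/s['fy'],1]);o=M[:3,3]
    return (o+d*(z-o[2])/d[2]).round(1)
def proj(s,p):
    M=np.linalg.inv(np.array(s['cam_to_world']));c=M[:3,:3]@np.array(p)+M[:3,3]
    return (c[0]/c[2]*s['fx']+s['cx'],c[1]/c[2]*s['fy']+s['cy'])
E
python3 - <<'E'
from h import *
for n in('top','scene'):
    s=snap(n,n+'1.png'); print(n,s['fx'],np.array(s['cam_to_world']).round(2).tolist())
print(sense())
E
```

```text
top 478.4594111141085 [[0.03, -0.99, 0.14, 420.55], [-1.0, -0.03, 0.01, -31.34], [-0.0, -0.14, -0.99, 1243.8], [0.0, 0.0, 0.0, 1.0]]
scene 520.3827002861119 [[0.05, 0.65, -0.76, 1463.69], [1.0, -0.04, 0.03, -60.75], [-0.01, -0.76, -0.65, 822.03], [0.0, 0.0, 0.0, 1.0]]
{'time': 0.1, 'joint_pos': array([-7.41632377e+01,  7.51119308e+00,  8.53273657e+01,  2.78573204e-04,
        8.72617559e+01, -4.89073629e+00]), 'qd': array([-0.07353176, -0.12314877, -0.06696798, -0.02287866,  0.04036971,
       -0.08050221]), 'joint_efforts': array([ 1.83583914e-03, -5.70950282e+01, -5.01942015e+01, -1.17331078e-04,
        8.23459384e-03,  5.34735818e-05]), 'tool_pos': array([ 212.28904486, -560.75907754,  302.90347074]), 'tcp_rot': array([-1.79900074e+02, -8.82962854e-03,  2.07274773e+01]), 'ft_force': array([ 1.06101234, -0.4603759 ,  0.65218195]), 'wrist_torque': array([-0.00296304,  0.01059648,  0.02270498]), 'grip_force': 0.0, 'finger_gap': 85.3452943465495}
```

View pics/top1.png

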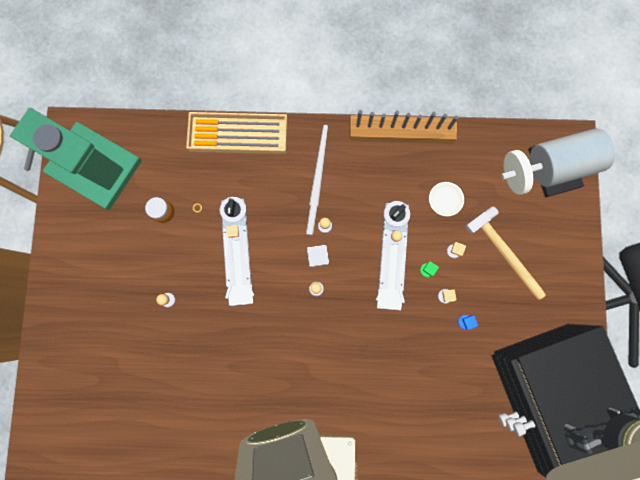

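View pics/scene1.png

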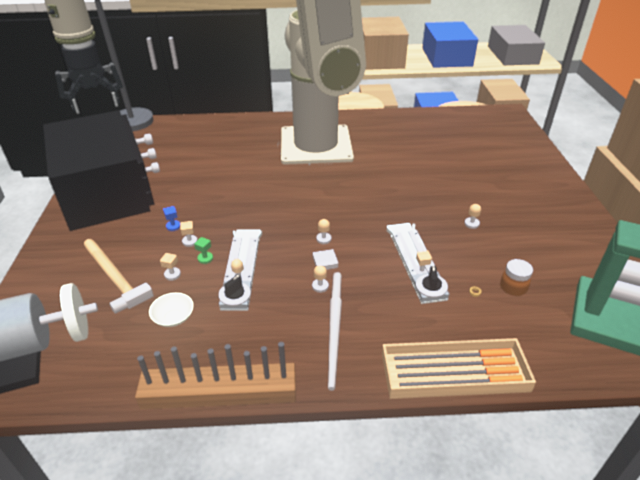

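The top view shows five loose pale stakes. The balls are at (325,224), (316,288) and (165,299); the square heads are at (458,249) and (448,296). Blue (468,322) and green (430,269) are look-alikes. The rail on the left (x≈235) has a square permanent head at (232,231), and the right one (x≈393) has a ball at (396,236). I'll enlarge it to confirm.

```bash
python3 - <<'E'
import cv2
a=cv2.imread('pics/top1.png')
L=cv2.resize(a[190:315,150:280],None,fx=4.6,fy=4.6,interpolation=cv2.INTER_CUBIC)
R=cv2.resize(a[190:310,370:485],None,fx=5,fy=5,interpolation=cv2.INTER_CUBIC)
cv2.imwrite('pics/L.png',L);cv2.imwrite('pics/R.png',R)
E
```

```text
(no output)
```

View pics/L.png

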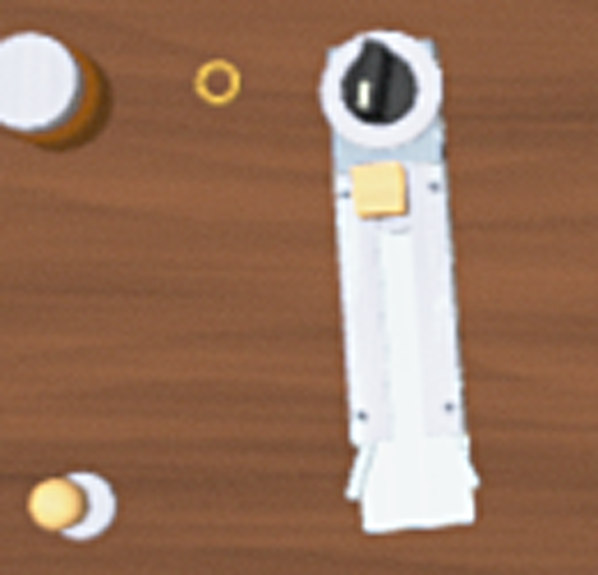

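View pics/R.png

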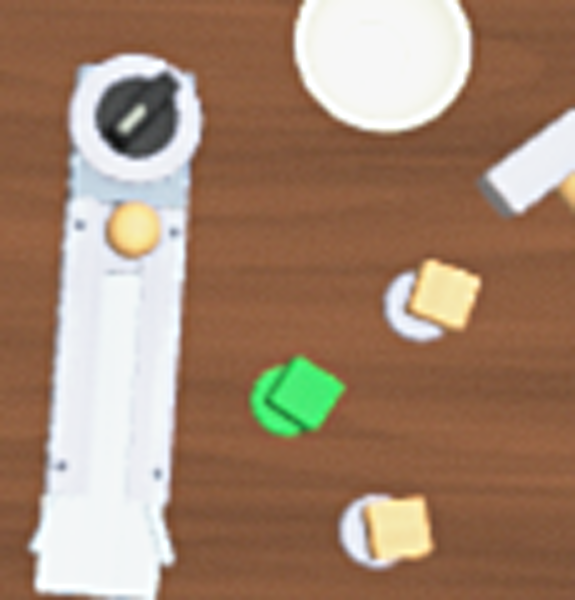

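Both crops confirm it: the left rail has a square head and the right a ball. The loose pale heads in R are both square (crop (445,295) and (398,528)) and the green one is a decoy. The loose stake in L, at (57,503), is a ball. Now I'll compute the poses.

```bash
cat > pose.py <<'E'
from h import *
s=snap('top')
l=lambda p,z:pix(s,150+(p[0]+.5)/4.6-.5,190+(p[1]+.5)/4.6-.5,z)
q=lambda p,z:pix(s,370+(p[0]+.5)/5-.5,190+(p[1]+.5)/5-.5,z)
E
python3 - <<'E'
from pose import *
print('Lrail mouthcorners',l((366,530),4),l((474,521),4),'mid',l((420,525.5),4),'knobdisc',l((382,89),34),'perm',l((379,189),58))
print('lip edge at x=-100 top19',l((352,440),19),l((466,437),19))
print('screws',l((346,193),19),l((434,187),19),l((361,415),19),l((449,407),19))
print('bar ends', l((372,42),64),l((388,122),64))
print('Rrail',q((36,590),4),q((157,600),4),'mid',q((96.5,595),4),'knobdisc',q((136,117),34),'perm',q((134,229),50))
print('screws',q((80,225),19),q((174,233),19),q((61,466),19),q((158,474),19))
print('bar ends', q((170,78),64),q((112,142),64))
for c in ([(424,259),(481,279),(463,331),(410,312)],[(364,505),(424,497),(433,550),(374,560)]):
    P=np.array([q(p,54) for p in c]);print('flat',P.mean(0),[ (np.degrees(np.arctan2(*(P[i+1]-P[i])[1::-1])).round(),np.linalg.norm(P[i+1]-P[i]).round()) for i in range(3)])
print('flat feet',q((420,305),6),q((376,530),6))
print('ballL',l((57,503),46),'foot',l((83,506),6))
# colour detect of all pale heads
a=s['frame'];h=cv2.cvtColor(a,cv2.COLOR_BGR2HSV)
m=cv2.inRange(h,(12,70,190),(28,170,255))
n,lab,st,ce=cv2.connectedComponentsWithStats(m)
for i in range(1,n):
    if 30<st[i,4]<400: print(ce[i].round(1),st[i,4],pix(s,*ce[i],46))
E
```

```text
Lrail mouthcorners [424.5 219.6   4. ] [431.1 159.5   4. ] mid [427.8 189.5   4. ] knobdisc [669.4 218.   34. ] perm [608.8 211.7  58. ]
lip edge at x=-100 top19 [473.7 227.   19. ] [477.  163.9  19. ]
screws [612.3 238.2  19. ] [617.  188.7  19. ] [487.7 222.8  19. ] [493.4 174.1  19. ]
bar ends [689.4 218.7  64. ] [645.  207.6  64. ]
Rrail [ 427.3 -159.5    4. ] [ 423.8 -221.6    4. ] mid [ 425.6 -190.5    4. ] knobdisc [ 669.7 -205.3   34. ] perm [ 608.8 -202.2   50. ]
screws [ 615.  -178.7   19. ] [ 612.1 -227.4   19. ] [ 490.2 -170.    19. ] [ 487.5 -219.5   19. ]
bar ends [ 684. -218.   64.] [ 650.4 -189.    64. ]
flat [ 578.625 -357.3     54.   ] [(np.float64(-108.0), np.float64(30.0)), (np.float64(160.0), np.float64(28.0)), (np.float64(71.0), np.float64(28.0))]
flat [ 462.05 -333.15   54.  ] [(np.float64(-81.0), np.float64(30.0)), (np.float64(-171.0), np.float64(26.0)), (np.float64(101.0), np.float64(30.0))]
flat feet [ 579.5 -357.6    6. ] [ 462.4 -333.6    6. ]
ballL [434.5 378.9  46. ] foot [433.7 377.9   6. ]
[197.  207.1] 40 [669.5 307.   46. ]
[324.4 222.4] 84 [638.1 -19.7  46. ]
[232.1 230.9] 114 [610.2 213.8  46. ]
[396.5 235.4] 81 [ 609.4 -203.1   46. ]
[458.4 248.4] 135 [ 580.3 -359.2   46. ]
[315.4 287.5] 85 [472.6  -1.5  46. ]
[449.6 295.3] 136 [ 462.  -335.7   46. ]
[161.4 299.1] 93 [434.2 380.3  46. ]
```

servo_tool(
  plan=[
    [[0.025,0.0228,-0.0104,7.83,0.0854],[0.025,0.0228,-0.0104,7.83,0.0854],[0.025,0.0228,-0.0104,7.83,0.0854],[0.025,0.0228,-0.0104,7.83,0.0854],[0.025,0.0228,-0.0104,7.83,0.0854],[0.025,0.0228,-0.0104,7.83,0.0854],[0.025,0.0228,-0.0104,7.83,0.0854],[0.025,0.0228,-0.0104,7.83,0.0854],[0.025,0.0228,-0.0104,7.83,0.0854],[0.025,0.0228,-0.0104,7.83,0.0854]],
  ],
  force=40,
)

```text
time: 1.15
tool_pos: [463.2, -331.9, 199.2]
tcp_rot: [-180.0, -0.0, 99.4]
ft_force: [-0.5, -0.2, -0.3]
finger_gap: 85.4
grip_force: 0.0
```

servo_tool(
  plan=[
    [[0,0,-0.025,0,0.0854],[0,0,-0.025,0,0.0854],[0,0,-0.02,0,0.0854],[0,0,-0.02,0,0.0854],[0,0,-0.01,0,0.0854],[0,0,-0.004,0,0.0854],[0,0,0,0,0.06],[0,0,0,0,0.035],[0,0,0,0,0.02],[0,0,0,0,0.02]],
  ],
)

```text
time: 2.15
tool_pos: [462.8, -333.6, 96.9]
tcp_rot: [179.9, 0.1, 99.0]
ft_force: [0.1, -0.3, 1.9]
finger_gap: 27.7
grip_force: 7.4
```

servo_tool(
  plan=[
    [[0,0,0,0,0.02],[0,0,0,0,0.02],[0,0,0,0,0.02],[0,0,0,0,0.02]],
  ],
)

```text
time: 2.55
tool_pos: [462.8, -333.6, 96.8]
tcp_rot: [179.9, 0.1, 99.0]
ft_force: [-1.4, 0.8, 5.4]
finger_gap: 27.4
grip_force: 43.9
```

servo_tool(
  plan=[
    [[0,0,0.02,0,0.02],[0,0,0.03,0,0.02],[0,0,0.03,0,0.02],[0,0.046,0.02,7.98,0.02],[-0.001,0.048,0,7.98,0.02],[-0.001,0.048,0,7.98,0.02],[-0.001,0.048,0,7.98,0.02],[-0.002,0.048,0,7.98,0.02],[-0.001,0.048,0,7.98,0.02],[-0.001,0.048,0,7.98,0.02]],
  ],
)

```text
time: 3.55
tool_pos: [454.7, 2.5, 195.6]
tcp_rot: [180.0, -0.0, 155.2]
ft_force: [1.6, 0.3, -1.8]
finger_gap: 27.5
grip_force: 43.6
```

servo_tool(
  plan=[
    [[-0.001,0.048,0,7.98,0.02],[-0.002,0.048,0,7.98,0.02],[-0.001,0.048,0,7.98,0.02],[-0.001,0.048,0,7.98,0.02],[0,0,0,0,0.02],[0,0,0,0,0.02]],
  ],
)

```text
time: 4.15
tool_pos: [449.7, 193.8, 195.3]
tcp_rot: [-180.0, -0.1, -173.0]
ft_force: [0.4, 0.5, -0.7]
finger_gap: 27.7
grip_force: 43.5
```

servo_tool(
  plan=[
    [[0,-0.001,-0.03,0,0.02],[0,0,-0.03,0,0.02],[0,0,-0.02,0,0.02],[0,0,-0.01,0,0.02],[0,0,0,0,0.02],[0,0,0,0,0.02]],
  ],
)

```text
time: 4.75
tool_pos: [451.0, 191.2, 106.6]
tcp_rot: [180.0, 0.0, -173.3]
ft_force: [-0.7, 1.0, -0.9]
finger_gap: 27.5
grip_force: 43.5
```

```bash
python3 - <<'E'
from h import *
s=snap('scene');a=s['frame']
u,v=map(int,proj(s,(500,200,20)));print(u,v, s['fx'])
cv2.imwrite('pics/c1.png',cv2.resize(a[v-75:v+75,u-90:u+90],None,fx=4,fy=4,interpolation=cv2.INTER_CUBIC))
for p in [(448.9,192.5,4),(449.3-150*np.cos(np.radians(6.8)),0,4)]: print(proj(s,p))
E
```

```text
407 237 520.3827002861119
(np.float64(400.18382976433463), np.float64(229.77383636113316))
(np.float64(320.540748630436), np.float64(198.53274536407525))
```

View pics/c1.png

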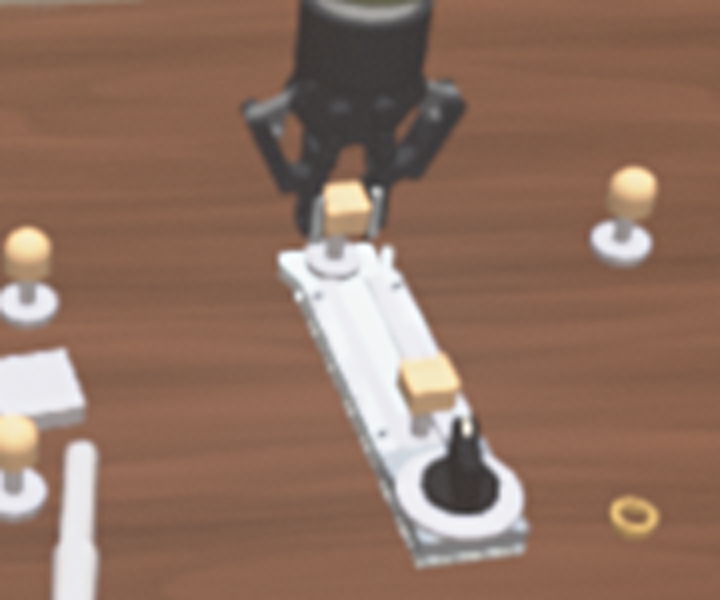

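The picture shows the held square stake with its foot over the mouth at crop (333,258), centred between the guides. I'll lower it and slide it in.

servo_tool(
  plan=[
    [[0,0.0006,-0.003,0,0.02],[0,0,-0.002,0,0.02],[0,0,0,0,0.02],[0.0099,0.0012,0,0,0.02],[0.0099,0.0012,0,0,0.02],[0.0099,0.0012,0,0,0.02],[0.0099,0.0012,0,0,0.02],[0,0,0,0,0.02]],
  ],
)

```text
time: 5.6
tool_pos: [491.7, 197.2, 101.1]
tcp_rot: [180.0, 0.1, -173.2]
ft_force: [-0.5, -0.3, -0.7]
finger_gap: 27.5
grip_force: 41.6
```

servo_tool(
  plan=[
    [[0.0099,0.0012,0,0,0.02],[0.0149,0.0018,0,0,0.02],[0.0149,0.0018,0,0,0.02],[0.0149,0.0018,0,0,0.02],[0.0099,0.0012,0,0,0.02],[0.006,0.0007,0,0,0.02],[0,0,0,0,0.02],[0,0,0,0,0.02]],
  ],
)

```text
time: 6.4
tool_pos: [560.0, 205.5, 100.5]
tcp_rot: [-180.0, -0.0, -173.2]
ft_force: [0.9, -0.3, -1.3]
finger_gap: 27.4
grip_force: 39.7
```

servo_tool(
  plan=[
    [[0.004,0.0005,0,0,0.02],[0.004,0.0005,0,0,0.02],[0.003,0.0004,0,0,0.02],[0.002,0.0002,0,0,0.02],[0,0,0,0,0.02]],
  ],
)

```text
time: 6.9
tool_pos: [573.1, 207.2, 100.6]
tcp_rot: [-180.0, -0.1, -173.2]
ft_force: [-3.4, -1.0, 0.9]
finger_gap: 27.6
grip_force: 40.0
```

Contact is beginning at about the expected x of 573. I'll press in to confirm.

servo_tool(
  plan=[
    [[0.002,0.0002,0,0,0.02],[0.001,0.0001,0,0,0.02],[0,0,0,0,0.02],[0,0,0,0,0.02]],
  ],
)

```text
time: 7.3
tool_pos: [574.6, 207.1, 100.6]
tcp_rot: [-180.0, -0.3, -173.2]
ft_force: [-13.7, -3.6, 10.1]
finger_gap: 27.1
grip_force: 40.7
```

servo_tool(
  plan=[
    [[0,0,0,0,0.04],[0,0,0,0,0.06],[0,0,0,0,0.06],[0,0,0,0,0.06],[0,0,0.02,0,0.06],[0,0,0.03,0,0.06],[0,0,0.03,0,0.06],[0,0,0.02,0,0.0854]],
  ],
)

```text
time: 8.1
tool_pos: [577.4, 207.7, 203.5]
tcp_rot: [180.0, 0.2, -173.2]
ft_force: [-0.2, 0.0, 0.6]
finger_gap: 72.9
grip_force: 0.0
```

```bash
cat > look.py <<'E'
from h import *
import sys
s=snap('top',sys.argv[1] if len(sys.argv)>1 else None)
h=cv2.cvtColor(s['frame'],cv2.COLOR_BGR2HSV)
m=cv2.inRange(h,(12,70,190),(28,170,255))
n,lab,st,ce=cv2.connectedComponentsWithStats(m)
for i in range(1,n):
    if 30<st[i,4]<400: print(ce[i].round(1),st[i,4],pix(s,*ce[i],46))
E
python3 look.py t2.png
```

```text
[356.8 123.7] 87 [903.  -97.7  46. ]
[364.6 118.8] 40 [ 916.9 -117.8   46. ]
[398.8 122.6] 70 [ 908.8 -207.6   46. ]
[374.7 125.4] 40 [ 899.6 -144.5   46. ]
[386.3 125.3] 42 [ 900.6 -174.9   46. ]
[379.5 135.1] 123 [ 873.4 -157.3   46. ]
[390.8 131.7] 55 [ 883.5 -186.9   46. ]
[324.6 222.3] 83 [638.5 -20.2  46. ]
[396.7 235.3] 81 [ 609.8 -203.6   46. ]
[235.7 244.7] 67 [575.2 202.8  46. ]
[458.5 248.3] 132 [ 580.4 -359.5   46. ]
[315.5 287.4] 89 [472.9  -1.8  46. ]
```

servo_tool(
  plan=[
    [[0,-0.047,0,-2.15,0.0854],[0,-0.047,0,-2.15,0.0854],[0,-0.047,0,-2.15,0.0854],[0,-0.047,0,-2.15,0.0854],[0,-0.047,0,-2.15,0.0854],[0.0005,-0.047,0,-2.15,0.0854],[0.001,-0.047,0,-2.15,0.0854],[0.001,-0.047,0,-2.15,0.0854],[0,-0.047,0,-2.15,0.0854],[0,-0.047,0,-2.15,0.0854]],
  ],
)

```text
time: 9.15
tool_pos: [578.8, -264.5, 200.6]
tcp_rot: [-180.0, 0.0, 165.2]
ft_force: [0.7, 0.8, 0.4]
finger_gap: 85.6
grip_force: 0.0
```

servo_tool(
  plan=[
    [[0,-0.047,0,-2.15,0.0854],[0,-0.048,0,-2.15,0.0854],[0,0,0,0,0.0854],[0,0,0,0,0.0854]],
  ],
)

```text
time: 9.55
tool_pos: [578.5, -358.8, 200.0]
tcp_rot: [180.0, -0.0, 160.9]
ft_force: [0.1, 0.7, 0.1]
finger_gap: 85.3
grip_force: 0.0
```

```bash
python3 look.py t3.png
```

```text
[359.1 122.1] 127 [ 907.4 -103.5   46. ]
[398.8 122.6] 71 [ 908.9 -207.5   46. ]
[410.5 123.3] 76 [ 907.6 -238.2   46. ]
[438.7 127.6] 372 [ 897.7 -312.1   46. ]
[374.8 125.5] 41 [ 899.3 -144.9   46. ]
[386.3 125.3] 42 [ 900.5 -175.    46. ]
[383.3 135.4] 131 [ 872.8 -167.2   46. ]
[394.6 131.7] 41 [ 883.7 -196.8   46. ]
[197.  207.3] 33 [668.9 306.9  46. ]
[324.6 222.3] 83 [638.5 -20.2  46. ]
[232.  230.7] 115 [610.6 214.1  46. ]
[396.7 235.3] 81 [ 609.8 -203.6   46. ]
[233.7 244.9] 111 [574.6 207.9  46. ]
[454.8 246.2] 36 [ 585.7 -350.2   46. ]
[516.  263.4] 175 [ 546.  -503.2   46. ]
[315.4 287.5] 89 [472.8  -1.7  46. ]
[161.3 299.1] 87 [434.  380.7  46. ]
```

View pics/t3.png

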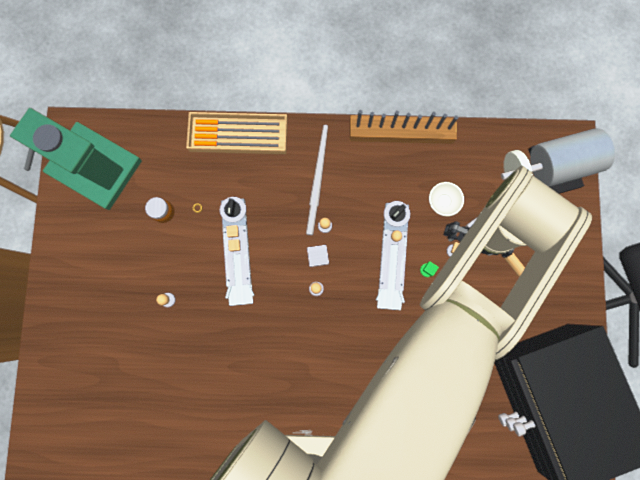

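The first square stake is now beside its permanent stake at (234,245), about 36 mm apart, and ball (161,299) hasn't moved. Next I'll pick the second square stake.

servo_tool(
  plan=[
    [[0,0,-0.025,0,0.0854],[0,0,-0.025,0,0.0854],[0,0,-0.025,0,0.0854],[0,0,-0.017,0,0.0854],[0,0,-0.01,0,0.0854],[0,0,-0.003,0,0.0854],[0,0,0,0,0.06],[0,0,0,0,0.035],[0,0,0,0,0.02],[0,0,0,0,0.02]],
  ],
)

```text
time: 10.6
tool_pos: [579.4, -357.9, 96.9]
tcp_rot: [-180.0, 0.1, 161.0]
ft_force: [-0.6, -0.1, 1.7]
finger_gap: 27.9
grip_force: 1.5
```

servo_tool(
  plan=[
    [[0,0,0,0,0.02],[0,0,0,0,0.02],[0,0,0,0,0.02],[0,0,0.02,0,0.02],[0,0,0.03,0,0.02],[0,0,0.03,0,0.02],[0,0,0.02,0,0.02],[0,0,0,0,0.02]],
  ],
)

```text
time: 11.4
tool_pos: [580.5, -358.6, 199.9]
tcp_rot: [-179.9, 0.3, 161.0]
ft_force: [-0.6, -0.8, -1.9]
finger_gap: 27.5
grip_force: 39.6
```

servo_tool(
  plan=[
    [[-0.0099,0.0423,0,2,0.02],[-0.0099,0.0423,0,2,0.02],[-0.0099,0.0423,0,2,0.02],[-0.0099,0.0423,0,2,0.02],[-0.0099,0.0423,0,2,0.02],[-0.0099,0.0423,0,2,0.02],[-0.0099,0.0423,0,2,0.02],[-0.0099,0.0423,0,2,0.02],[-0.0099,0.0423,0,2,0.02],[-0.0099,0.0423,0,2,0.02]],
  ],
)

```text
time: 12.4
tool_pos: [478.3, 67.0, 193.9]
tcp_rot: [180.0, -0.1, -178.9]
ft_force: [0.6, 0.3, -0.9]
finger_gap: 27.1
grip_force: 39.8
```

servo_tool(
  plan=[
    [[-0.0099,0.0423,0,2,0.02],[-0.0099,0.0423,0,2,0.02],[-0.0102,0.0421,0,1.8,0.02],[0,0,0,0,0.02],[0,0,-0.03,0,0.02],[0,0,-0.03,0,0.02],[0,0,-0.02,0,0.02],[0,0,-0.01,0,0.02],[0,0,0,0,0.02],[0,0,0,0,0.02]],
  ],
)

```text
time: 13.4
tool_pos: [450.3, 191.9, 106.1]
tcp_rot: [-180.0, 0.0, -173.2]
ft_force: [-0.1, -0.2, -1.0]
finger_gap: 27.3
grip_force: 40.0
```

servo_tool(
  plan=[
    [[0,0.0004,-0.003,0,0.02],[0,0,-0.002,0,0.02],[0,0,0,0,0.02],[0.0099,0.0012,0,0,0.02],[0.0099,0.0012,0,0,0.02],[0.0099,0.0012,0,0,0.02],[0.0099,0.0012,0,0,0.02],[0,0,0,0,0.02]],
  ],
)

```text
time: 14.2
tool_pos: [491.3, 197.5, 101.2]
tcp_rot: [180.0, 0.1, -173.2]
ft_force: [0.2, -0.6, -1.3]
finger_gap: 27.2
grip_force: 40.0
```

servo_tool(
  plan=[
    [[0.0099,0.0012,0,0,0.02],[0.0099,0.0012,0,0,0.02],[0.0099,0.0012,0,0,0.02],[0.006,0.0007,0,0,0.02],[0.004,0.0005,0,0,0.02],[0.004,0.0005,0,0,0.02],[0.002,0.0002,0,0,0.02],[0,0,0,0,0.02]],
  ],
)

```text
time: 15.0
tool_pos: [535.6, 203.0, 100.9]
tcp_rot: [180.0, 0.0, -173.2]
ft_force: [-1.8, 0.1, 2.8]
finger_gap: 27.4
grip_force: 40.8
```

servo_tool(
  plan=[
    [[0.002,0.0002,0,0,0.02],[0.002,0.0002,0,0,0.02],[0.001,0.0001,0,0,0.02],[0,0,0,0,0.02],[0,0,0,0,0.02]],
  ],
)

```text
time: 15.5
tool_pos: [539.4, 203.4, 100.9]
tcp_rot: [-180.0, -0.1, -173.2]
ft_force: [-7.6, -3.2, 9.2]
finger_gap: 27.7
grip_force: 41.7
```

servo_tool(
  plan=[
    [[0.001,0.0001,0,0,0.02],[0.001,0.0001,0,0,0.02],[0,0,0,0,0.02],[0,0,0,0,0.02]],
  ],
)

```text
time: 15.9
tool_pos: [540.4, 203.6, 101.0]
tcp_rot: [-180.0, -0.3, -173.2]
ft_force: [-15.0, -2.9, 15.5]
finger_gap: 27.4
grip_force: 42.7
```

servo_tool(
  plan=[
    [[0,0,0,0,0.04],[0,0,0,0,0.06],[0,0,0,0,0.06],[0,0,0,0,0.06],[0,0,0.02,0,0.06],[0,0,0.03,0,0.06],[0,0,0.03,0,0.06],[0,0,0.02,0,0.0854],[-0.0216,0.035,0,-2.08,0.0854],[-0.0216,0.035,0,-2.08,0.0854]],
  ],
)

```text
time: 16.9
tool_pos: [499.9, 273.8, 202.2]
tcp_rot: [179.9, 0.2, -177.6]
ft_force: [0.5, 0.4, -0.9]
finger_gap: 85.8
grip_force: 0.0
```

servo_tool(
  plan=[
    [[-0.0216,0.035,0,-2.08,0.0854],[-0.0216,0.035,0,-2.08,0.0854],[-0.0216,0.0348,0,-2.08,0.0854],[0,0,0,0,0.0854],[0,0,0,0,0.0854]],
  ],
)

```text
time: 17.4
tool_pos: [433.8, 379.0, 200.7]
tcp_rot: [-180.0, 0.0, 176.6]
ft_force: [-0.1, 0.3, 0.3]
finger_gap: 85.2
grip_force: 0.0
```

```bash
python3 look.py t4.png | awk '$3!=0' | grep -v '\[ *[89]..\.'; python3 - <<'E'
from h import *
s=snap('scene');a=s['frame']
u,v=map(int,proj(s,(434,378,50)));print(u,v,proj(s,(434.3,378.5,46)))
cv2.imwrite('pics/c2.png',cv2.resize(a[v-60:v+100,u-120:u+60],None,fx=3.7,fy=3.7,interpolation=cv2.INTER_CUBIC))
E
```

```text
[197.1 207. ] 37 [669.7 306.7  46. ]
[324.5 222.4] 85 [638.3 -20.   46. ]
[232.1 230.9] 114 [610.2 213.9  46. ]
[396.6 235.3] 84 [ 609.6 -203.3   46. ]
[233.9 245. ] 112 [574.2 207.4  46. ]
[234.3 259.2] 111 [538.4 204.4  46. ]
[315.4 287.5] 88 [472.8  -1.5  46. ]
474 208 (np.float64(474.92783945705077), np.float64(210.14282313062654))
```

View pics/c2.png

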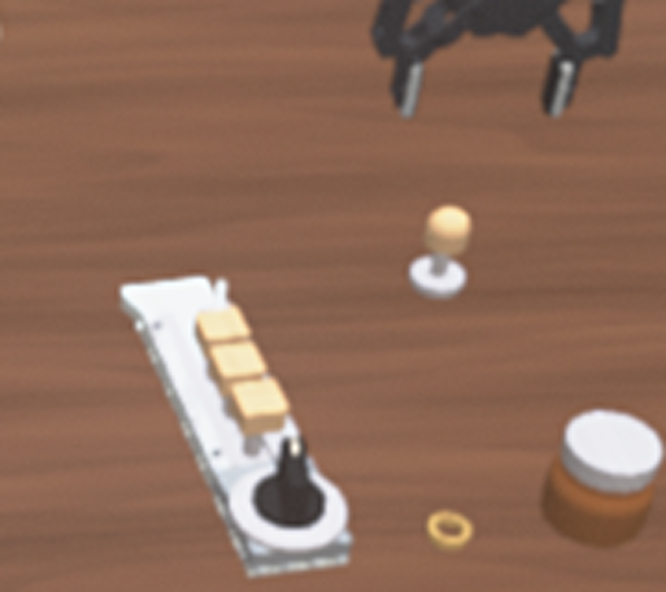

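Three square stakes stand in a row in the flat rail at crop (258,398), (236,358), (222,325), with pitch about 36 mm. The ball at (448,231) is directly under the open fingers, so I'll descend and grip it.

servo_tool(
  plan=[
    [[0,0,-0.03,0,0.0854],[0,0,-0.03,0,0.0854],[0,0,-0.025,0,0.0854],[0,0,-0.015,0,0.0854],[0,0,-0.007,0,0.0854],[0,0,0,0,0.0854],[0,0,0,0,0.06],[0,0,0,0,0.035],[0,0,0,0,0.02],[0,0,0,0,0.02]],
  ],
)

```text
time: 18.5
tool_pos: [434.6, 378.7, 94.6]
tcp_rot: [180.0, 0.1, 176.4]
ft_force: [0.1, -1.6, 1.5]
finger_gap: 28.3
grip_force: 0.6
```

servo_tool(
  plan=[
    [[0,0,0,0,0.02],[0,0,0,0,0.02],[0,0,0,0,0.02],[0,0,0,0,0.02]],
  ],
)

```text
time: 18.9
tool_pos: [434.8, 378.7, 94.7]
tcp_rot: [180.0, 0.1, 176.4]
ft_force: [-0.8, -1.3, 6.0]
finger_gap: 26.7
grip_force: 39.2
```

servo_tool(
  plan=[
    [[0,0,0.02,0,0.02],[0,0,0.03,0,0.02],[0,0,0.03,0,0.02],[0.0013,-0.0475,0.02,0,0.02],[0.001,-0.0475,0,0,0.02],[0.001,-0.0475,0,0,0.02],[0.001,-0.0475,0,0,0.02],[0.001,-0.0475,0,0,0.02],[0.001,-0.0475,0,0,0.02],[0.001,-0.0475,0,0,0.02]],
  ],
)

```text
time: 19.9
tool_pos: [441.0, 45.7, 193.1]
tcp_rot: [180.0, 0.0, 176.4]
ft_force: [1.3, 0.2, -0.6]
finger_gap: 26.8
grip_force: 39.8
```

servo_tool(
  plan=[
    [[0.001,-0.0475,0,0,0.02],[0.002,-0.0475,0,0,0.02],[0.002,-0.0475,0,0,0.02],[0.001,-0.0475,0,0,0.02],[0.001,-0.0475,0,0,0.02],[0,0,0,0,0.02],[0,0,-0.04,0,0.02],[0,0,-0.04,0,0.02],[0,0,-0.01,0,0.02],[0,0,0,0,0.02]],
  ],
)

```text
time: 20.9
tool_pos: [447.3, -189.2, 101.7]
tcp_rot: [179.9, -0.2, 176.4]
ft_force: [-0.3, 0.2, -0.1]
finger_gap: 26.6
grip_force: 40.4
```

```bash
python3 - <<'E'
from h import *
s=snap('scene');a=s['frame']
u,v=map(int,proj(s,(500,-195,20)));print(sense()['tool_pos'])
cv2.imwrite('pics/c3.png',cv2.resize(a[v-60:v+80,u-80:u+110],None,fx=4,fy=4,interpolation=cv2.INTER_CUBIC))
E
```

```text
[ 448.44758494 -189.69044443  103.34016673]
```

View pics/c3.png

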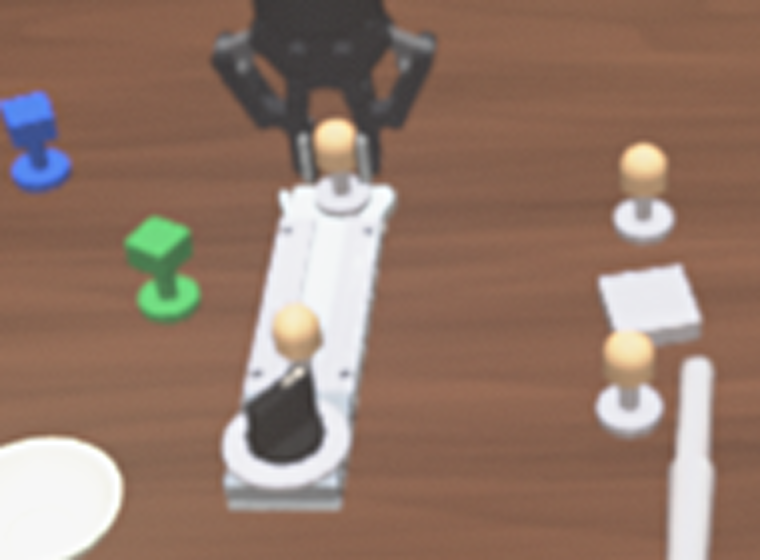

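The ball's foot is over the ball-rail mouth, about centred at crop (341,193). I'll lower it and slide it in.

servo_tool(
  plan=[
    [[0,-0.0005,-0.003,0,0.02],[0,0,-0.0025,0,0.02],[0,0,0,0,0.02],[0.0099,-0.0006,0,0,0.02],[0.0099,-0.0006,0,0,0.02],[0.0099,-0.0006,0,0,0.02],[0.0099,-0.0006,0,0,0.02],[0,0,0,0,0.02]],
  ],
)

```text
time: 21.75
tool_pos: [488.6, -193.3, 98.4]
tcp_rot: [-180.0, -0.1, 176.4]
ft_force: [-6.4, -0.4, 6.0]
finger_gap: 26.8
grip_force: 43.0
```

servo_tool(
  plan=[
    [[0.0149,-0.0009,0,0,0.02],[0.0149,-0.0009,0,0,0.02],[0.0149,-0.0009,0,0,0.02],[0.0149,-0.0009,0,0,0.02],[0.01,-0.0006,0,0,0.02],[0.006,-0.0004,0,0,0.02],[0.003,-0.0002,0,0,0.02],[0,0,0,0,0.02]],
  ],
)

```text
time: 22.55
tool_pos: [566.8, -197.8, 97.8]
tcp_rot: [-180.0, -0.0, 176.4]
ft_force: [-0.1, -0.6, -0.2]
finger_gap: 20.0
grip_force: 0.0
```

The grip was lost: gap 20, force 0. I'll lift and look.

servo_tool(
  plan=[
    [[0,0,0.03,0,0.02],[0,0,0.04,0,0.02],[0,0,0.04,0,0.05],[0,0.045,0,0,0.0854],[0,0.045,0,0,0.0854],[0,0.045,0,0,0.0854],[0,0,0,0,0.0854]],
  ],
)

```text
time: 23.25
tool_pos: [566.0, -58.1, 207.7]
tcp_rot: [179.9, -0.0, 176.7]
ft_force: [0.0, 0.1, 0.1]
finger_gap: 85.2
grip_force: 0.0
```

```bash
python3 look.py t5.png | grep -v '\[ *[89]..\.'; python3 - <<'E'
from h import *
s=snap('scene');a=s['frame']
u,v=map(int,proj(s,(500,-195,20)))
cv2.imwrite('pics/c4.png',cv2.resize(a[v-60:v+80,u-80:u+110],None,fx=4,fy=4,interpolation=cv2.INTER_CUBIC))
E
```

```text
[196.9 207.2] 31 [669.2 307.1  46. ]
[232.  230.7] 115 [610.6 214.1  46. ]
[396.7 235.2] 82 [ 609.8 -203.5   46. ]
[233.6 244.8] 112 [574.7 208.1  46. ]
[234.1 259.1] 115 [538.5 205.   46. ]
[315.5 287.4] 89 [472.9  -1.8  46. ]
[391.6 294.3] 82 [ 460.9 -191.7   46. ]
```

View pics/c4.png

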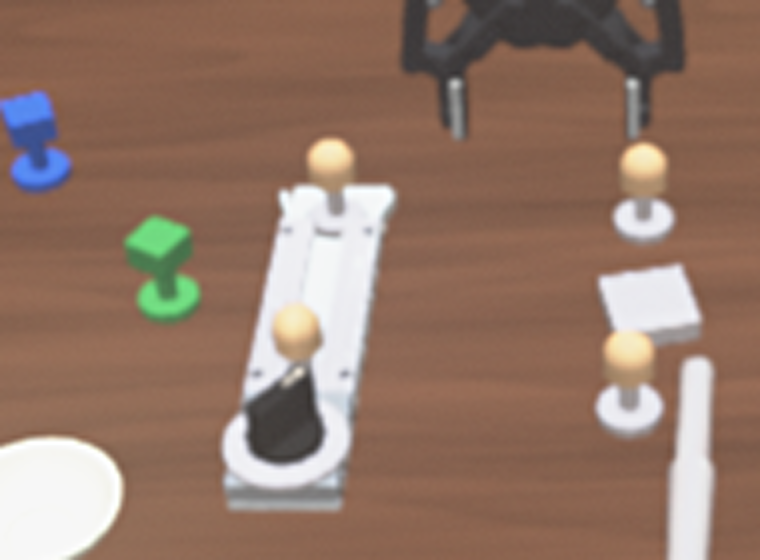

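The ball stands upright at the mouth, at crop (331,163), or about (460,-190.5) mm and about 2 mm left of the lane line, so it caught on a guide. I'll re-grip it lower, firmer and centred.

servo_tool(
  plan=[
    [[-0.0267,-0.0322,0,0,0.0854],[-0.0267,-0.0322,0,0,0.0854],[-0.0267,-0.0322,0,0,0.0854],[-0.0267,-0.0322,0,0,0.0854],[0,0,0,0,0.0854],[0,0,0,0,0.0854],[0,0,0,0,0.0854]],
  ],
  force=80,
)

```text
time: 24.05
tool_pos: [460.1, -192.0, 207.8]
tcp_rot: [180.0, 0.0, 176.4]
ft_force: [0.0, 0.3, -0.3]
finger_gap: 85.6
grip_force: 0.0
```

servo_tool(
  plan=[
    [[0,-0.0008,-0.04,0,0.0854],[0,0,-0.04,0,0.0854],[0,0,-0.02,0,0.0854],[0,0,-0.011,0,0.0854],[0,0,0,0,0.07],[0,0,0,0,0.05],[0,0,0,0,0.035],[0,0,0,0,0.02],[0,0,0,0,0.02],[0,0,0,0,0.02]],
  ],
)

```text
time: 25.05
tool_pos: [461.1, -192.9, 98.5]
tcp_rot: [-179.9, 0.2, 176.4]
ft_force: [0.1, 1.5, 4.9]
finger_gap: 25.8
grip_force: 78.2
```

servo_tool(
  plan=[
    [[0,0,0,0,0.02],[0,0,0,0,0.02],[0,0,0,0,0.02],[0,0,0,0,0.02]],
  ],
)

```text
time: 25.45
tool_pos: [461.1, -192.9, 98.5]
tcp_rot: [-179.9, 0.2, 176.4]
ft_force: [-0.1, 1.1, 5.3]
finger_gap: 25.9
grip_force: 78.2
```

servo_tool(
  plan=[
    [[0,0,0,0,0.045],[0,0,0,0,0.045],[0,0,-0.003,0,0.045],[0,0,-0.001,0,0.035],[0,0,0,0,0.02],[0,0,0,0,0.02],[0,0,0,0,0.02],[0,0,0,0,0.02],[0,0,0,0,0.02]],
  ],
)

```text
time: 26.35
tool_pos: [459.9, -192.4, 92.6]
tcp_rot: [180.0, -0.0, 176.4]
ft_force: [0.2, -0.1, -1.0]
finger_gap: 26.2
grip_force: 78.5
```

servo_tool(
  plan=[
    [[0,-0.0004,0.001,0,0.02],[0.005,-0.0003,0,0,0.02],[0.005,-0.0003,0,0,0.02],[0.01,-0.0006,0,0,0.02],[0.01,-0.0006,0,0,0.02],[0,0,0,0,0.02]],
  ],
)

```text
time: 26.95
tool_pos: [491.7, -194.9, 94.1]
tcp_rot: [-180.0, 0.1, 176.4]
ft_force: [0.6, -0.2, -0.7]
finger_gap: 26.1
grip_force: 78.5
```

servo_tool(
  plan=[
    [[0.015,-0.0009,0,0,0.02],[0.015,-0.0009,0,0,0.02],[0.015,-0.0009,0,0,0.02],[0.015,-0.0009,0,0,0.02],[0.01,-0.0006,0,0,0.02],[0.006,-0.0004,0,0,0.02],[0.004,-0.0002,0,0,0.02],[0,0,0,0,0.02]],
  ],
)

```text
time: 27.75
tool_pos: [570.0, -199.4, 93.6]
tcp_rot: [180.0, -0.0, 176.4]
ft_force: [0.0, 0.6, -1.1]
finger_gap: 26.1
grip_force: 78.5
```

servo_tool(
  plan=[
    [[0.002,-0.0001,0,0,0.02],[0.002,-0.0001,0,0,0.02],[0,0,0,0,0.02],[0,0,0,0,0.02]],
  ],
)

```text
time: 28.15
tool_pos: [572.8, -199.6, 93.4]
tcp_rot: [180.0, -0.1, 176.4]
ft_force: [-4.7, 0.4, 1.8]
finger_gap: 25.8
grip_force: 78.8
```

servo_tool(
  plan=[
    [[0.002,-0.0001,0,0,0.02],[0.001,0,0,0,0.02],[0,0,0,0,0.02],[0,0,0,0,0.02]],
  ],
)

```text
time: 28.55
tool_pos: [574.5, -199.7, 93.3]
tcp_rot: [180.0, -0.3, 176.4]
ft_force: [-12.9, 2.1, 8.0]
finger_gap: 26.2
grip_force: 79.4
```

servo_tool(
  plan=[
    [[0,0,0,0,0.04],[0,0,0,0,0.06],[0,0,0,0,0.06],[0,0,0,0,0.06],[0,0,0.03,0,0.06],[0,0,0.04,0,0.06],[0,0,0.04,0,0.06],[0,0,0,0,0.06]],
  ],
)

```text
time: 29.35
tool_pos: [580.4, -201.2, 211.7]
tcp_rot: [-179.8, 0.7, 176.4]
ft_force: [0.6, -0.8, -0.0]
finger_gap: 60.0
grip_force: 0.0
```

```bash
python3 look.py t6.png | grep -v '\[ *[89]..\.'; python3 - <<'E'
from h import *
a=cv2.imread('pics/t6.png');s=snap('top')
cv2.imwrite('pics/c5.png',cv2.resize(a[185:310,285:415],None,fx=4.6,fy=4.6,interpolation=cv2.INTER_CUBIC))
E
```

```text
[197.  207.3] 33 [668.9 306.9  46. ]
[324.6 222.3] 83 [638.5 -20.2  46. ]
[232.  230.8] 116 [610.5 214.2  46. ]
[233.6 244.8] 112 [574.7 208.1  46. ]
[395.3 249.2] 84 [ 574.2 -200.3   46. ]
[234.1 259.1] 116 [538.6 205.   46. ]
[315.5 287.4] 89 [472.9  -1.8  46. ]
```

View pics/c5.png

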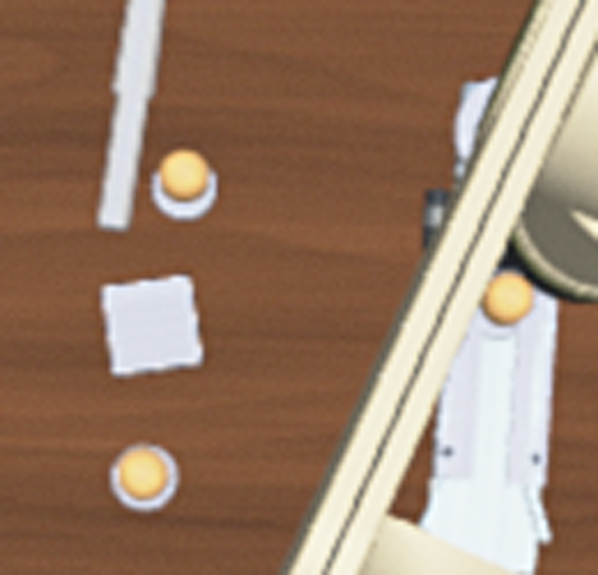

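```bash
python3 - <<'E'
from h import *
s=snap('top')
f=lambda x,y,z:pix(s,285+(x+.5)/4.6-.5,185+(y+.5)/4.6-.5,z)
print(f(185,187,6),f(184,175,46),'ball2',f(145,478,6),f(144,473,46),'inrail',f(508,298,50),sense()['tool_pos'])
E
```

```text
[637.8 -20.6   6. ] [637.5 -20.2  46. ] ball2 [471.9  -2.5   6. ] [472.9  -2.9  46. ] inrail [ 573.1 -199.    50. ] [ 576.97483288 -199.72955404  203.63532149]
```

servo_tool(
  plan=[
    [[0.005,0.015,0,-8.03,0.06],[0.005,0.015,0,-8.03,0.06],[0.005,0.015,0,-8.03,0.06],[0.005,0.015,0,-8.03,0.06],[0.005,0.015,0,-8.03,0.06],[0.005,0.015,0,-8.03,0.06],[0.005,0.015,0,-8.03,0.06],[0.005,0.015,0,-8.03,0.06],[0.005,0.015,0,-8.03,0.055],[0.005,0.015,0,-8.03,0.055]],
  ],
)

```text
time: 30.5
tool_pos: [626.0, -48.9, 201.1]
tcp_rot: [-179.8, -0.1, 95.8]
ft_force: [0.0, -0.7, 0.2]
finger_gap: 54.9
grip_force: 0.0
```

servo_tool(
  plan=[
    [[0.005,0.015,0,-8.03,0.055],[0.0056,0.015,0,-8.03,0.055],[0,0,0,0,0.055],[0,0,0,0,0.055],[0,0,0,0,0.055]],
  ],
)

```text
time: 31.0
tool_pos: [636.9, -20.4, 202.7]
tcp_rot: [-179.9, 0.0, 80.2]
ft_force: [0.1, -0.2, -0.7]
finger_gap: 54.9
grip_force: 0.0
```

servo_tool(
  plan=[
    [[0.0005,0,-0.035,0,0.055],[0,0,-0.035,0,0.055],[0,0,-0.025,0,0.055],[0,0,-0.013,0,0.055],[0,0,-0.006,0,0.055],[0,0,0,0,0.055],[0,0,0,0,0.035],[0,0,0,0,0.02],[0,0,0,0,0.02],[0,0,0,0,0.02]],
  ],
)

```text
time: 32.0
tool_pos: [639.2, -19.9, 91.8]
tcp_rot: [179.8, -0.0, 80.1]
ft_force: [-1.6, 0.6, 6.7]
finger_gap: 26.0
grip_force: 78.2
```

servo_tool(
  plan=[
    [[0,0,0,0,0.02],[0,0,0.025,0,0.02],[0,0,0.035,0,0.02],[0,0,0.035,0,0.02],[0,0,0.01,0,0.02],[0,0,0,0,0.02]],
  ],
)

```text
time: 32.6
tool_pos: [639.5, -19.9, 197.6]
tcp_rot: [179.7, -0.0, 80.1]
ft_force: [-0.3, 0.0, -1.5]
finger_gap: 25.8
grip_force: 78.8
```

servo_tool(
  plan=[
    [[-0.0159,-0.0144,0,8.03,0.02],[-0.0159,-0.0144,0,8.03,0.02],[-0.0159,-0.0144,0,8.03,0.02],[-0.0159,-0.0144,0,8.03,0.02],[-0.0159,-0.0144,0,8.03,0.02],[-0.0159,-0.0144,0,8.03,0.02],[-0.0159,-0.0144,0,8.03,0.02],[-0.0159,-0.0144,0,8.03,0.02],[-0.0159,-0.0144,0,8.03,0.02],[-0.0159,-0.0144,0,8.03,0.02]],
  ],
)

```text
time: 33.6
tool_pos: [477.2, -163.8, 192.2]
tcp_rot: [180.0, -0.2, 160.7]
ft_force: [-0.5, 0.5, -1.5]
finger_gap: 26.3
grip_force: 78.8
```

servo_tool(
  plan=[
    [[-0.0159,-0.0144,0,8.03,0.02],[-0.0156,-0.0141,0,8.03,0.02],[0,0,0,0,0.02],[0,0,-0.04,0,0.02],[0,0,-0.03,0,0.02],[0,0,-0.02,0,0.02],[0,0,0,0,0.02],[0,0,0,0,0.02],[0,0,0,0,0.02]],
  ],
)

```text
time: 34.5
tool_pos: [448.4, -192.5, 105.8]
tcp_rot: [-180.0, 0.1, 176.4]
ft_force: [0.3, -0.7, -1.6]
finger_gap: 25.9
grip_force: 78.9
```

servo_tool(
  plan=[
    [[0,0,-0.005,0,0.02],[0,0,-0.004,0,0.02],[0,0,0,0,0.02],[0.005,-0.0003,0,0,0.02],[0.01,-0.0006,0,0,0.02],[0.01,-0.0006,0,0,0.02],[0.01,-0.0006,0,0,0.02],[0,0,0,0,0.02]],
  ],
)

```text
time: 35.3
tool_pos: [484.2, -194.4, 95.9]
tcp_rot: [-180.0, 0.1, 176.4]
ft_force: [0.2, 0.5, 1.1]
finger_gap: 26.1
grip_force: 79.0
```

servo_tool(
  plan=[
    [[0.012,-0.0008,0,0,0.02],[0.015,-0.0009,0,0,0.02],[0.012,-0.0008,0,0,0.02],[0.009,-0.0005,0,0,0.02],[0.004,-0.0002,0,0,0.02],[0.002,-0.0001,0,0,0.02],[0,0,0,0,0.02],[0,0,0,0,0.02]],
  ],
)

```text
time: 36.1
tool_pos: [536.2, -197.6, 95.6]
tcp_rot: [180.0, -0.0, 176.4]
ft_force: [-1.5, -0.2, 0.8]
finger_gap: 25.9
grip_force: 79.8
```

servo_tool(
  plan=[
    [[0.002,-0.0001,0,0,0.02],[0.001,0,0,0,0.02],[0,0,0,0,0.02],[0,0,0,0,0.02]],
  ],
)

```text
time: 36.5
tool_pos: [538.5, -198.0, 95.7]
tcp_rot: [-180.0, -0.1, 176.4]
ft_force: [-6.9, -0.7, 5.7]
finger_gap: 25.8
grip_force: 80.2
```

servo_tool(
  plan=[
    [[0.001,0,0,0,0.02],[0.001,0,0,0,0.02],[0,0,0,0,0.02],[0,0,0,0,0.02]],
  ],
)

```text
time: 36.9
tool_pos: [539.6, -198.1, 95.8]
tcp_rot: [-180.0, -0.3, 176.4]
ft_force: [-13.2, -0.5, 12.5]
finger_gap: 26.1
grip_force: 80.8
```

servo_tool(
  plan=[
    [[0,0,0,0,0.04],[0,0,0,0,0.06],[0,0,0,0,0.06],[0,0,0,0,0.06],[0,0,0.03,0,0.06],[0,0,0.04,0,0.06],[0,0,0.038,0,0.06],[-0.0139,0.0393,0,0,0.07],[-0.0139,0.0393,0,0,0.07],[-0.0139,0.0393,0,0,0.07]],
  ],
)

```text
time: 37.9
tool_pos: [499.5, -78.8, 204.2]
tcp_rot: [180.0, 0.1, 176.4]
ft_force: [0.5, -0.6, -0.1]
finger_gap: 69.9
grip_force: 0.0
```

servo_tool(
  plan=[
    [[-0.0139,0.0393,0,0,0.07],[-0.014,0.0393,0,0,0.07],[0,0,0,0,0.07],[0,0,0,0,0.07],[0,0,0,0,0.07]],
  ],
)

```text
time: 38.4
tool_pos: [472.4, -1.8, 204.0]
tcp_rot: [-180.0, 0.0, 176.4]
ft_force: [-0.3, 0.5, -0.6]
finger_gap: 70.1
grip_force: 0.0
```

```bash
python3 look.py t7.png | grep -v '\[ *[89]..\.'; python3 - <<'E'
from h import *
s=snap('scene');a=s['frame']
print(proj(s,(472.3,-2.6,46)))
h=cv2.cvtColor(a,cv2.COLOR_BGR2HSV);m=cv2.inRange(h,(12,70,170),(28,170,255))
n,l,st,ce=cv2.connectedComponentsWithStats(m)
print([(ce[i].round(1).tolist(),int(st[i,4])) for i in range(1,n) if 60<st[i,4]<400 and 180<ce[i][1]<320])
E
```

```text
[197.  207.1] 36 [669.6 306.8  46. ]
[232.1 230.8] 115 [610.6 213.9  46. ]
[396.6 235.3] 83 [ 609.8 -203.3   46. ]
[233.8 244.9] 113 [574.6 207.7  46. ]
[394.9 249.4] 81 [ 573.7 -199.3   46. ]
[234.4 259.2] 110 [538.4 204.3  46. ]
[395.2 263.7] 81 [ 537.5 -200.1   46. ]
(np.float64(323.30249408736296), np.float64(225.23620872944))
[([323.5, 225.1], 98), ([419.8, 249.5], 233), ([238.8, 257.0], 218), ([475.1, 290.5], 74)]
```

servo_tool(
  plan=[
    [[0,-0.0005,-0.035,0,0.07],[0,0,-0.035,0,0.07],[0,0,-0.025,0,0.07],[0,0,-0.013,0,0.07],[0,0,-0.006,0,0.07],[0,0,0,0,0.05],[0,0,0,0,0.035],[0,0,0,0,0.02],[0,0,0,0,0.02],[0,0,0,0,0.02]],
  ],
)

```text
time: 39.5
tool_pos: [473.2, -2.0, 91.4]
tcp_rot: [-180.0, 0.2, 176.4]
ft_force: [-1.0, -0.7, 6.5]
finger_gap: 26.0
grip_force: 78.3
```

servo_tool(
  plan=[
    [[0,0,0,0,0.02],[0,0,0.025,0,0.02],[0,0,0.035,0,0.02],[0,0,0.035,0,0.02],[0,0,0.01,0,0.02],[0,0,0,0,0.02]],
  ],
)

```text
time: 40.1
tool_pos: [473.3, -1.8, 197.0]
tcp_rot: [-180.0, 0.3, 176.4]
ft_force: [-0.2, -0.0, -0.6]
finger_gap: 25.4
grip_force: 78.8
```

servo_tool(
  plan=[
    [[-0.005,-0.038,0,0,0.02],[-0.005,-0.038,0,0,0.02],[-0.005,-0.038,0,0,0.02],[-0.005,-0.038,0,0,0.02],[-0.005,-0.038,0,0,0.02],[0,0,0,0,0.02],[0,0,-0.04,0,0.02],[0,0,-0.03,0,0.02],[0,0,-0.02,0,0.02],[0,0,0,0,0.02]],
  ],
)

```text
time: 41.1
tool_pos: [443.6, -189.3, 99.6]
tcp_rot: [179.8, -0.5, 176.4]
ft_force: [-0.5, 1.0, -1.8]
finger_gap: 25.6
grip_force: 79.1
```

servo_tool(
  plan=[
    [[0,0,0,0,0.02],[0,0,0,0,0.02]],
  ],
)

```text
time: 41.3
tool_pos: [447.6, -191.8, 105.7]
tcp_rot: [-180.0, 0.1, 176.4]
ft_force: [0.3, -0.2, -1.0]
finger_gap: 25.8
grip_force: 79.1
```

servo_tool(
  plan=[
    [[0,-0.0003,-0.005,0,0.02],[0,0,-0.004,0,0.02],[0,0,0,0,0.02],[0.005,-0.0003,0,0,0.02],[0.01,-0.0006,0,0,0.02],[0.01,-0.0006,0,0,0.02],[0.01,-0.0006,0,0,0.02],[0.01,-0.0006,0,0,0.02],[0.003,-0.0002,0,0,0.02],[0,0,0,0,0.02]],
  ],
)

```text
time: 42.3
tool_pos: [495.5, -194.9, 95.6]
tcp_rot: [180.0, -0.0, 176.4]
ft_force: [-0.2, 1.4, -0.7]
finger_gap: 25.8
grip_force: 79.2
```

servo_tool(
  plan=[
    [[0.003,-0.0002,0,0,0.02],[0.002,-0.0001,0,0,0.02],[0.001,0,0,0,0.02],[0,0,0,0,0.02],[0,0,0,0,0.02]],
  ],
)

```text
time: 42.8
tool_pos: [500.8, -195.2, 95.6]
tcp_rot: [180.0, -0.0, 176.4]
ft_force: [-0.2, -0.9, -0.8]
finger_gap: 25.7
grip_force: 79.3
```

servo_tool(
  plan=[
    [[0.002,-0.0001,0,0,0.02],[0.001,0,0,0,0.02],[0.001,-0.0001,0,0,0.02],[0,0,0,0,0.02],[0,0,0,0,0.02]],
  ],
)

```text
time: 43.3
tool_pos: [504.0, -195.4, 95.8]
tcp_rot: [180.0, -0.2, 176.4]
ft_force: [-8.7, 1.6, 6.8]
finger_gap: 26.0
grip_force: 79.8
```

servo_tool(
  plan=[
    [[0.001,0,0,0,0.02],[0.001,-0.0001,0,0,0.02],[0,0,0,0,0.02],[0,0,0,0,0.02]],
  ],
)

```text
time: 43.7
tool_pos: [505.3, -195.5, 96.0]
tcp_rot: [180.0, -0.3, 176.4]
ft_force: [-13.9, 2.2, 13.2]
finger_gap: 25.6
grip_force: 80.5
```

servo_tool(
  plan=[
    [[0,0,0,0,0.04],[0,0,0,0,0.06],[0,0,0,0,0.06],[0,0,0,0,0.06],[0,0,0.03,0,0.06],[0,0,0.04,0,0.06],[0,0,0.038,0,0.06],[0,0.04,0,0,0.06],[0,0.04,0,0,0.06],[0,0.04,0,0,0.06]],
  ],
)

```text
time: 44.7
tool_pos: [507.1, -74.6, 204.3]
tcp_rot: [-180.0, 0.1, 176.3]
ft_force: [0.2, 0.6, -0.6]
finger_gap: 59.9
grip_force: 0.0
```

servo_tool(
  plan=[
    [[0,0.04,0,0,0.06],[0,0.04,0,0,0.06],[0,0,0,0,0.05],[0,0,0,0,0.05]],
  ],
)

```text
time: 45.1
tool_pos: [507.0, 5.2, 203.8]
tcp_rot: [-180.0, 0.0, 176.6]
ft_force: [0.3, 0.0, 0.8]
finger_gap: 49.6
grip_force: 0.0
```

```bash
python3 look.py t8.png | grep -v '\[ *[89]..\.'; python3 - <<'E'
import cv2,numpy as np
a=cv2.imread('pics/t8.png')
f=lambda x,y:cv2.resize(a[y:y+50,x:x+50],None,fx=8,fy=8,interpolation=cv2.INTER_CUBIC)
cv2.imwrite('pics/k.png',np.hstack([f(208,190),f(372,192)]))
E
```

```text
[197.1 207.1] 35 [669.4 306.7  46. ]
[232.1 230.8] 115 [610.6 213.9  46. ]
[396.6 235.3] 83 [ 609.8 -203.3   46. ]
[233.7 244.9] 113 [574.6 208.   46. ]
[395.  249.3] 80 [ 573.8 -199.4   46. ]
[234.2 259.1] 111 [538.5 204.6  46. ]
[395.2 263.6] 82 [ 537.6 -200.3   46. ]
[393.4 277.9] 85 [ 501.8 -195.9   46. ]
```

View pics/k.png

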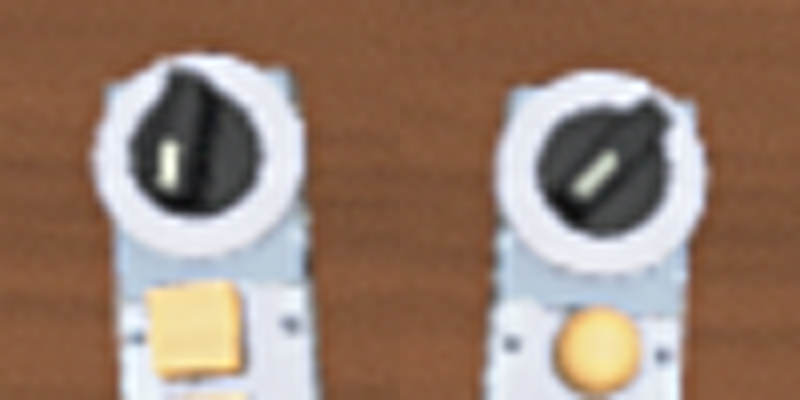

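The loaded rows all show pitches of about 36 mm. In the knob crops the pointer of the left bar runs nearly straight up (168,165), so its yaw is about -3°. The right bar runs at about -42°, pointer (595,173). I'll turn the left knob first.

servo_tool(
  plan=[
    [[0.0271,0.036,0,0,0.045],[0.0271,0.036,0,0,0.045],[0.0271,0.036,0,0,0.045],[0.0271,0.036,0,0,0.045],[0.0271,0.036,0,0,0.045],[0.0271,0.0355,0,0,0.045],[0,0,0,0,0.045],[0,0,0,0,0.045],[0,0,0,0,0.045]],
  ],
)

```text
time: 46.05
tool_pos: [669.6, 218.0, 203.5]
tcp_rot: [-180.0, -0.0, 176.3]
ft_force: [0.7, 0.3, 0.4]
finger_gap: 45.1
grip_force: 0.0
```

servo_tool(
  plan=[
    [[0.0004,0.0005,-0.03,0,0.045],[0,0,-0.03,0,0.045],[0,0,-0.02,0,0.045],[0,0,-0.008,0,0.045],[0,0,-0.004,0,0.045],[0,0,0,0,0.045],[0,0,0,0,0.03],[0,0,0,0,0.015],[0,0,0,0,0.005],[0,0,0,0,0.005]],
  ],
  force=60,
)

```text
time: 47.05
tool_pos: [671.0, 220.1, 113.7]
tcp_rot: [-180.0, 0.1, 176.4]
ft_force: [-2.4, -4.0, 6.5]
finger_gap: 12.8
grip_force: 59.9
```

servo_tool(
  plan=[
    [[0,0,0,0,0.005],[0,0,0,0,0.005],[0,0,0,0,0.005]],
  ],
)

```text
time: 47.35
tool_pos: [671.0, 220.1, 113.7]
tcp_rot: [-180.0, 0.1, 176.4]
ft_force: [-1.1, -3.9, 6.1]
finger_gap: 12.7
grip_force: 59.9
```

```bash
python3 -c "
from h import *
s=sense();print(s['wrist_torque'],s['ft_force'],s['tcp_rot'],s['joint_pos'][5])"
```

```text
[-0.62245213  0.26016517  0.04109604] [-1.05615391 -3.92883487  6.10183651] [-1.79988304e+02  1.45291263e-01  1.76405231e+02] -72.36341819780395
```

servo_tool(
  plan=[
    [[0,0.001,0,-4,0.005],[0,0,0,-7,0.005],[0,0,0,-7,0.005],[0,0,0,-7,0.005],[0,0,0,-7,0.005],[0,0,0,-7,0.005],[0,0,0,-7,0.005],[0,0,0,-7,0.005],[0,0,0,-7,0.005],[0,0,0,-7,0.005]],
  ],
)

```text
time: 48.35
tool_pos: [670.2, 219.1, 113.7]
tcp_rot: [-179.9, 0.2, 109.1]
ft_force: [-8.6, -12.9, 13.9]
finger_gap: 12.8
grip_force: 60.8
```

servo_tool(
  plan=[
    [[0,0,0,-7,0.005],[0,0,0,-7,0.005],[0,0,0,-7,0.005],[0,0,0,-7,0.005],[0,0,0,-7,0.005],[0,0,0,-7,0.005],[0,0,0,-7,0.005],[0,0,0,-7,0.005],[0,0,0,-5,0.005],[0,0,0,0,0.005]],
  ],
)

```text
time: 49.35
tool_pos: [669.0, 219.4, 113.6]
tcp_rot: [-180.0, 0.3, 48.2]
ft_force: [-15.3, -12.1, 17.5]
finger_gap: 12.8
grip_force: 61.6
```

```bash
python3 -c "
from h import *
s=sense();print(s['wrist_torque'],s['ft_force'],s['tcp_rot'],s['joint_pos'][5])"
```

```text
[-2.13885826  2.62000499 -0.0153963 ] [-15.3406079  -12.06084909  17.52274436] [-179.99365288    0.28319449   48.19499038] 55.90450770792927
```

servo_tool(
  plan=[
    [[0,0,0,-4,0.005],[0,0,0,-4,0.005],[0,0,0,-2,0.005],[0,0,0,0,0.005],[0,0,0,0,0.005]],
  ],
)

```text
time: 49.85
tool_pos: [668.8, 219.6, 113.7]
tcp_rot: [180.0, 0.3, 38.4]
ft_force: [-16.6, -12.4, 18.1]
finger_gap: 12.7
grip_force: 61.7
```

```bash
python3 -c "
from h import *
s=sense();print(s['wrist_torque'],s['ft_force'],s['tcp_rot'])"
```

```text
[-2.04436208  2.75526198  0.05891142] [-16.61200806 -12.41098011  18.14876185] [179.97547407   0.28598682  38.38963871]
```

servo_tool(
  plan=[
    [[0,0,0,-2,0.005],[0,0,0,-2,0.005],[0,0,0,0,0.005],[0,0,0,0,0.005]],
  ],
)

```text
time: 50.25
tool_pos: [669.0, 219.8, 113.7]
tcp_rot: [179.9, 0.3, 34.5]
ft_force: [-15.7, -11.8, 17.8]
finger_gap: 12.8
grip_force: 77.3
```

```bash
python3 -c "
from h import *
s=sense();print(s['wrist_torque'],s['ft_force'],s['tcp_rot'])"
```

```text
[-1.99055391  2.4934693   1.740497  ] [-15.70519226 -11.83030983  17.80038638] [179.91577059   0.26549563  34.52218486]
```

The left knob is at its stop (1.7 N m). I'll release it and go to the right knob.

servo_tool(
  plan=[
    [[0,0,0,0,0.03],[0,0,0,0,0.045],[0,0,0,0,0.045],[0,0,0,0,0.045],[0,0,0.03,0,0.045],[0,0,0.04,0,0.045],[0,0,0.02,0,0.045],[0,-0.0327,0,7.97,0.045],[0,-0.0327,0,7.97,0.045],[0,-0.0327,0,7.97,0.045]],
  ],
)

```text
time: 51.25
tool_pos: [670.0, 122.7, 202.0]
tcp_rot: [180.0, -0.0, 58.7]
ft_force: [0.5, -0.5, 0.9]
finger_gap: 45.2
grip_force: 0.0
```

servo_tool(
  plan=[
    [[0,-0.0327,0,7.97,0.045],[0,-0.0327,0,7.97,0.045],[0,-0.0327,0,7.97,0.045],[0,-0.0327,0,7.97,0.045],[0,-0.0327,0,7.97,0.045],[0,-0.0327,0,7.97,0.045],[0,-0.0327,0,7.97,0.045],[0,-0.0327,0,7.97,0.045],[0,-0.0327,0,7.97,0.045],[0,-0.0327,0,7.97,0.045]],
  ],
)

```text
time: 52.25
tool_pos: [669.9, -204.9, 201.6]
tcp_rot: [180.0, -0.0, 138.4]
ft_force: [-0.2, -0.5, 0.5]
finger_gap: 44.8
grip_force: 0.0
```

servo_tool(
  plan=[
    [[0,0,0,0,0.045],[0,0,0,0,0.045],[0,0,0,0,0.045]],
  ],
)

```text
time: 52.55
tool_pos: [670.0, -202.8, 201.5]
tcp_rot: [180.0, -0.0, 138.0]
ft_force: [0.2, 1.0, -0.5]
finger_gap: 44.8
grip_force: 0.0
```

servo_tool(
  plan=[
    [[0.0003,-0.0025,-0.03,0,0.045],[0,0,-0.03,0,0.045],[0,0,-0.02,0,0.045],[0,0,-0.007,0,0.045],[0,0,-0.003,0,0.045],[0,0,0,0,0.045],[0,0,0,0,0.03],[0,0,0,0,0.015],[0,0,0,0,0.005],[0,0,0,0,0.005]],
  ],
)

```text
time: 53.55
tool_pos: [670.6, -207.2, 113.8]
tcp_rot: [-180.0, 0.1, 138.0]
ft_force: [-4.4, -1.1, 5.7]
finger_gap: 12.8
grip_force: 59.9
```

servo_tool(
  plan=[
    [[0,0,0,0,0.005],[0,0,0,0,0.005],[0,0,0,0,0.005]],
  ],
)

```text
time: 53.85
tool_pos: [670.6, -207.2, 113.8]
tcp_rot: [-180.0, 0.1, 138.0]
ft_force: [-4.8, -2.1, 5.8]
finger_gap: 12.9
grip_force: 59.9
```

servo_tool(
  plan=[
    [[0,0,0,-4,0.005],[0,0,0,-7,0.005],[0,0,0,-7,0.005],[0,0,0,-7,0.005],[0,0,0,-7,0.005],[0,0,0,-7,0.005],[0,0,0,-7,0.005],[0,0,0,-7,0.005],[0,0,0,-7,0.005],[0,0,0,-7,0.005]],
  ],
)

```text
time: 54.85
tool_pos: [669.5, -207.6, 113.7]
tcp_rot: [-180.0, 0.1, 70.7]
ft_force: [-11.3, -2.3, 10.8]
finger_gap: 13.0
grip_force: 60.6
```

servo_tool(
  plan=[
    [[0,0,0,-7,0.005],[0,0,0,-7,0.005],[0,0,0,-7,0.005],[0,0,0,-7,0.005],[0,0,0,-7,0.005],[0,0,0,-4,0.005],[0,0,0,-3,0.005],[0,0,0,0,0.005],[0,0,0,0,0.005]],
  ],
)

```text
time: 55.75
tool_pos: [668.9, -207.2, 113.7]
tcp_rot: [-180.0, 0.2, 29.0]
ft_force: [-14.2, 0.1, 13.4]
finger_gap: 12.6
grip_force: 61.1
```

```bash
python3 -c "
from h import *
s=sense();print(s['wrist_torque'],s['ft_force'],s['tcp_rot'])"
```

```text
[-0.13101513  2.57150114  0.0108421 ] [-14.15483232   0.08543635  13.4018504 ] [-1.79963329e+02  1.79913254e-01  2.89753217e+01]
```

servo_tool(
  plan=[
    [[0,0,0,-2,0.005],[0,0,0,-2,0.005],[0,0,0,-1,0.005],[0,0,0,0,0.005],[0,0,0,0,0.005]],
  ],
)

```text
time: 56.25
tool_pos: [668.9, -207.1, 113.8]
tcp_rot: [180.0, 0.2, 24.1]
ft_force: [-15.3, -0.6, 13.8]
finger_gap: 12.7
grip_force: 74.7
```

```bash
python3 -c "
from h import *
s=sense();print(s['wrist_torque'],s['ft_force'],s['tcp_rot'])"
```

```text
[-0.18263975  2.55908266  1.70380185] [-15.26592578  -0.64252521  13.7921443 ] [179.99363574   0.2132563   24.11857983]
```

Both knobs are at their stops. I'll release, retreat and do the final check.

servo_tool(
  plan=[
    [[0,0,0,0,0.03],[0,0,0,0,0.045],[0,0,0,0,0.045],[0,0,0,0,0.045],[0,0,0.03,0,0.045],[0,0,0.04,0,0.045],[0,0,0.03,0,0.045],[-0.02,0.04,0.02,0,0.045],[-0.02,0.04,0,0,0.045],[-0.02,0.04,0,0,0.045]],
  ],
)

```text
time: 57.25
tool_pos: [610.1, -85.3, 233.0]
tcp_rot: [179.9, -0.1, 24.0]
ft_force: [0.6, 1.3, 0.7]
finger_gap: 45.0
grip_force: 0.0
```

servo_tool(
  plan=[
    [[-0.02,0.04,0,0,0.045],[-0.02,0.04,0,0,0.045],[0,0,0,0,0.045],[0,0,0,0,0.045],[0,0,0,0,0.045]],
  ],
)

```text
time: 57.75
tool_pos: [570.8, -6.8, 232.0]
tcp_rot: [180.0, -0.0, 24.0]
ft_force: [-0.1, -0.4, 0.9]
finger_gap: 45.0
grip_force: 0.0
```

```bash
python3 look.py t9.png | grep -v '\[ *[89]..\.'; python3 - <<'E'
import cv2
a=cv2.imread('pics/t9.png')
cv2.imwrite('pics/f.png',cv2.resize(a[185:335,145:485],(790,348),interpolation=cv2.INTER_CUBIC))
E
```

```text
[196.9 207.2] 33 [669.3 307.2  46. ]
[232.  230.7] 114 [610.7 214.2  46. ]
[396.7 235.3] 81 [ 609.8 -203.6   46. ]
[233.6 244.8] 112 [574.7 208.1  46. ]
[395.2 249.2] 77 [ 574. -200.   46.]
[234.1 259.1] 115 [538.5 205.   46. ]
[395.2 263.6] 82 [ 537.6 -200.3   46. ]
[393.5 277.8] 83 [ 502. -196.   46.]
```

View pics/f.png

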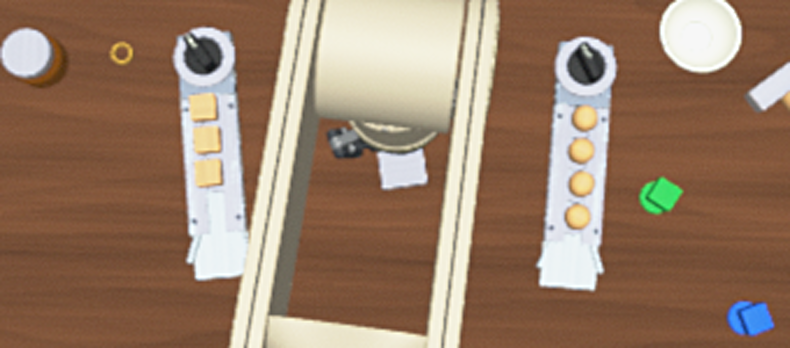

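The final view shows three square heads in the left rail at (203,107), (207,139), (208,173) and four balls in the right rail at (585,118) to (578,216), all at about 36 mm pitch. Both knobs are turned.

```bash
python3 -c "
from bench import r
print(r.hand_in())"
```

```text
the job is handed in; nothing more can be done
None
```

I loaded all five loose stakes (two square-headed, three ball-headed) fully home in their matching rails, turned both clamp knobs to their end stops, and handed the job in at about 58 s; no verdict came back.

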